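Fit a fresh cell in the bench inspection lamp

ROBOT

A 6-joint arm with a two-finger parallel gripper is mounted at the origin on the work surface. World frame = base frame: x ahead of the robot, y to its left, z up, the work surface at z = 0. Lengths are in m, angles in rad, forces in N, time in s.
With the tool pointing down it reaches from about 0.35 to 1 m from the base axis. Payload 7.1 kg.
Tool frame: the origin (TCP) lies between the finger pads; the fingertips stand 22 mm ahead of it and the grasp point (between the pads) lies 3 mm ahead of it; z points along the fingers, y is the line along which they close (so a half turn about z gives the same grasp; the last joint's range is limited). The gripper opens to 85 mm and grips with 20 to 120 N. Pads are 22 mm wide; open, the fingers measure 114 mm over their backs; the gripper's body (76 mm by 85 mm) begins 54 mm behind the grasp point. The pads swing forward as they close: fully open they stand 13 mm farther back than shut.
Start: joints at [-1.169, 0.423, 1.63, -0, 1.089, -0.019], TCP at [0.255, -0.57, 0.226] pointing down, gripper open.
Joint ranges: [-3, 3], [-0.9, 2.11], [0.09, 2.58], [-1.31, 4.45], [0.11, 2.69], [-2.54, 2.54]. Speed limits (rad/s): [2.39, 2.39, 3.01, 3.14, 3.14, 3.14].

INTERFACE

Orientations are given as a rotation vector (axis times angle).
In Python, from rig import manip gives the robot as it stands. The module is installed in compiled form; this text tells all that it offers. Calls block until the motion is done:
- manip.move_to(position, orientation): joint-space move of the TCP to a pose.
- manip.servo_line(position, orientation=None, rate=0.15): straight line of the TCP; orientation=None keeps the orientation; rate is the mean speed in m/s.
- manip.set_joints(angles): joint-space move.
- manip.command_gripper(opening, f_grip=None): finger opening in m; f_grip is the grip in N (None keeps the last); returns when the fingers have stopped.
- manip.hold(seconds).
- manip.solve_ik(position, orientation): joint angles nearest the present ones, or None.
- manip.camera(name): name is "side" or "top" or "wrist"; returns a dict with "image" (384x512x3 uint8, red, green, blue), "fx", "fy", "cx", "cy" (pixels), "k1" (the pictures are not rectified: a ray, as slopes to the right and down, at radius r is drawn at 1 + k1 r^2 times it, then the intrinsics apply), "cam_to_world" (4x4, takes a point from camera to world coordinates); the wrist camera has in their place "mount" (4x4, takes a point from camera to tool coordinates, whose origin is the TCP and whose axes are the flange's). Camera axes: x right, y down, z forward; pixel columns grow to the right and rows downward; lengths in m; the calibration is good to about 2 mm. A picture is of the moment at which its call begins: read the wrist's pose just before it. There is no depth.
A pose or a line that the arm cannot do raises manip.IKError and nothing moves.
- manip.sign_off(): hands the job in; it is judged then, once.
Readings, each from a call of its own:
- manip.get_time(): time.
- manip.get_joint_positions(): joint angles.
- manip.get_joint_vel(): joint speeds.
- manip.get_tau(): joint torques, N m.
- manip.get_position(): TCP position.
- manip.get_ee_rot(): TCP orientation.
- manip.get_contact_force(): force on the tool from outside, world axes, zero at the start.
- manip.get_torque(): the same for the moment, N m.
- manip.get_width(): finger opening in m.
- manip.get_grip_force(): force on a finger pad.
Only numpy, scipy, OpenCV 4.12 (cv2) and the standard library are available. Lean on these libraries where they do the work, as an engineer would, in place of code of your own. Each camera call takes 0.05 s, during which the arm holds its last target. There are 200 camera calls.

TASK

Load the fresh battery cell from its wooden rest into the open battery bay of the bench lamp. Bring it in sloping, flat end low against the coil spring, press it back against the spring and roll the button end down past the retaining lip, then let it come forward under the lip so that it lies fully home along the bay. Feel your way: never bear hard on the spring, the lip or the bay, and leave the other things on the bench where they are.

Things in the scene. Friction and masses are not known exactly. Their poses are not given: they have to be found in the camera images.
- cell: The fresh cell to load: grey cylinder, white collar at the button end, 21.2 mm in diameter, 70 mm long overall (68 mm body plus a steel button 7 mm wide, 2 mm high), about 70 g. Origin at the middle of its length on the axis; x axis points along it to the button end, z up at the start. It starts lying level in a wooden V rest, axis 34 mm above the bench.
- rest_a: Wooden V rest the cell starts in, fixed: board 85 x 50 x 10 mm, origin under its centre, x along the cell. Its two V uprights (each 8 mm thick, up to 33 mm high) stand 25 mm either side of the middle; between them 42 mm of the cell's length is free for fingers, down to the board's top at 10 mm.
- cell_nub (a point): Point on the cell: centre of the tip of its steel button.
- cell_flat (a point): Point on the cell: centre of its flat end.
- lamp: Bench lamp, screwed down: green cast base 240 x 120 x 20 mm, origin under its centre on the bench, x axis along the 240 mm from the bay's spring end to the post, z up. Post at x 82, y -36 mm; shade at x 160, y -125, 133 to 220 mm high. On the base is a black plastic carrier with the open battery bay along x. All spring, lip and wall positions are in this frame.
- bay (a point): Nominal middle of the home cell, on its axis (lamp x -30, y 0, 40.6 mm above the bench). The carrier is screwed down through slots: the whole bay (spring, wall, lip, cheeks) stands up to 8 mm off the nominal place along lamp x, either way, differently each time. This shift is in none of the measured poses or points; it does not change in use.
- spring (a point): Nominal tip of the free coil spring, on the cell's axis (lamp x -62 mm, 40.6 mm high). It ends in a 12 mm disc facing +x and yields along -x only, 0.7 N per mm (slightly damped), solid after 12 mm. The home cell presses it in 3 mm. Behind it is a bracket 47 mm above the bench, face at lamp x -91 mm.
- lip (a point): Nominal edge of the retaining lip, middle of its underside (lamp x -1 mm, 52.4 mm above the bench). The lip, 20 mm wide along y and 2.5 mm thick (top at 54.9 mm), overhangs 6 mm from the contact wall towards the spring; the wall's face, where the button rests, is at lamp x +5 mm. The home cell's top is 1.2 mm under the lip.
- spine (a point): Middle of the top of the flat spine that the cell lies on (lamp x -30 mm, 30 mm above the bench), 16 mm wide, lamp x -90 to +6 mm. Beside it fingers have room down to 24 mm above the bench between lamp x -54 and -5 mm. Cheeks guide the cell sideways at both ends (lamp x -76 to -55 and -4 to +5 mm): 23.8 mm apart, flared at the top, 50 mm above the bench.
- mandrel: Bystander: steel rod 12 mm in diameter, 110 mm long, in a second V rest like the cell's. Origin at its middle.
- cover: Bystander: the bay's black cover, 100 x 36 x 10 mm, lying beside the lamp. Origin under its centre.
- old_cell: Bystander: slimmer spent cell standing upright beside the lamp, 18.4 mm in diameter, 65 mm high. Origin under its centre.
- mouthpiece: Bystander: brass mouthpiece standing on its rim, 25 mm wide, 65 mm high. Origin under its centre.
- rotor_cap: Bystander: brass ring 38 mm in diameter, 9 mm high. Origin under its centre.
- driver: Bystander: screwdriver with red handle, 190 mm long.
- grease: Bystander: jar 52 mm in diameter, 45 mm high. Origin under its centre.
- cork_block: Bystander: cork block 70 x 50 x 30 mm. Origin under its centre.
Not all that is in view belongs to the job. Leave any blue or turquoise look-alike of the cell alone.

How it is judged:
On the way, in this order (a step that is already met when the one before it is completed fails the run):
1. the cell is lifted out of its rest (height (world z) of cell above 0.07 m), for 0.1 s.
2. the flat end is pressed low against the spring with more than 3 N while the button end still stands more than 8 mm higher (x of cell_flat in the frame of lamp between -0.092 and -0.046 m and z of cell_flat in the frame of lamp below 0.052 m and z of cell_nub in the frame of lamp above 0.052 m and y of cell_flat in the frame of lamp between -0.006 and 0.006 m and angle between cell's own x axis and vertical below 1.456 rad and contact force between cell and lamp above 3 N), for 0.05 s.
At the end, for the whole second after the job is handed in: The cell lies level in the bay, button end under the lip: both end centres within 2 mm of the home height and 3 mm of the bay's centre line, button tip within 10 mm of the nominal wall (up to 8 mm of which is the carrier's own shift), held by the spring (over 1 N), released, at rest (x of cell_nub in the frame of lamp between -0.005 and 0.015 m and z of cell_nub in the frame of lamp between 0.0385 and 0.0425 m and z of cell_flat in the frame of lamp between 0.0385 and 0.0425 m and y of cell_nub in the frame of lamp between -0.003 and 0.003 m and y of cell_flat in the frame of lamp between -0.003 and 0.003 m and contact force between cell and lamp above 1 N and linear speed of cell below 0.01 m/s); the robot touches nothing.
It fails at once if the cell bears on the lamp (spring, lip, wall or bay) with more than 25 N (contact force between cell and lamp above 25 N).
It fails at once if the fingers or arm bear on the lamp with more than 25 N (contact force between any of the fingers, the arm and lamp above 25 N).
It fails at once if another thing on the bench is moved by more than 25 mm (distance of any of mandrel, cover, old_cell, mouthpiece, rotor_cap, driver, grease, cork_block from where it was at the start of the episode above 0.025 m).
It also fails if it takes over 54 s, if anything falls off the work surface, if the arm or the gripper's body presses on something with over 40 N, if the wrist force passes 120 N, or if a joint passes its speed limit or range.

## Working session

There is one attempt and no reset: what is moved stays moved. The work goes in short steps, each a Python script; the robot and the scene stay as the last script left them, time stands still between calls to the robot, and variables do not carry over. Pictures are saved under pics/ and viewed, at most 13 in all, crops included, and the job is handed in when it is done.

```bash
mkdir -p pics; cat > h.py <<'E'
import numpy as np, cv2
from rig import manip
from scipy.spatial.transform import Rotation as R
def snap(n,f):
    p=np.array(manip.get_position()); r=np.array(manip.get_ee_rot())
    c=manip.camera(n)
    if n=="wrist":
        T=np.eye(4); T[:3,:3]=R.from_rotvec(r).as_matrix(); T[:3,3]=p
        c["cam_to_world"]=T@np.array(c["mount"])
    cv2.imwrite(f"pics/{f}.png",c["image"][:,:,::-1]); np.save(f"pics/{f}.npy",c,allow_pickle=True); return c
def load(f): return np.load(f"pics/{f}.npy",allow_pickle=True).item()
def ray(c,u,v):
    K=np.array([[c["fx"],0,c["cx"]],[0,c["fy"],c["cy"]],[0,0,1.]])
    q=cv2.undistortPoints(np.array([[[u,v]]],float),K,np.array([c["k1"],0,0,0,0.]))[0,0]
    T=np.array(c["cam_to_world"]); return T[:3,3],T[:3,:3]@np.array([q[0],q[1],1])
def onz(c,u,v,z):
    o,d=ray(c,u,v); return o+d*(z-o[2])/d[2]
def proj(c,P):
    T=np.linalg.inv(np.array(c["cam_to_world"])); p=T[:3,:3]@np.asarray(P)+T[:3,3]
    x,y=p[:2]/p[2]; s=1+c["k1"]*(x*x+y*y); return np.array([c["fx"]*x*s+c["cx"],c["fy"]*y*s+c["cy"]])
E
python3 - <<'E'
from h import *
for n in("top","side"):
    c=snap(n,n+"0"); print(n,c["fx"],c["k1"],np.round(c["cam_to_world"],3).tolist())
a=cv2.imread("pics/top0.png");cv2.imwrite("pics/top0b.png",cv2.resize(a,(800,600)))
a=cv2.imread("pics/side0.png");cv2.imwrite("pics/side0b.png",cv2.resize(a,(800,600)))
print(manip.get_time(), manip.get_ee_rot(),manip.get_width())
E
```

```text
top 363.66572240471277 -0.07885472444664038 [[0.021, -0.989, 0.149, 0.433], [-0.999, -0.017, 0.027, -0.026], [-0.024, -0.149, -0.989, 1.313], [0.0, 0.0, 0.0, 1.0]]
side 405.0411045030932 -0.0325049183678743 [[-0.911, -0.224, 0.345, 0.187], [-0.411, 0.447, -0.795, 0.913], [0.023, -0.866, -0.5, 0.67], [0.0, 0.0, 0.0, 1.0]]
0.1 [-3.07095414e+00 -6.55791357e-01  3.84039593e-04] 0.08559368483100015
```

View pics/top0b.png

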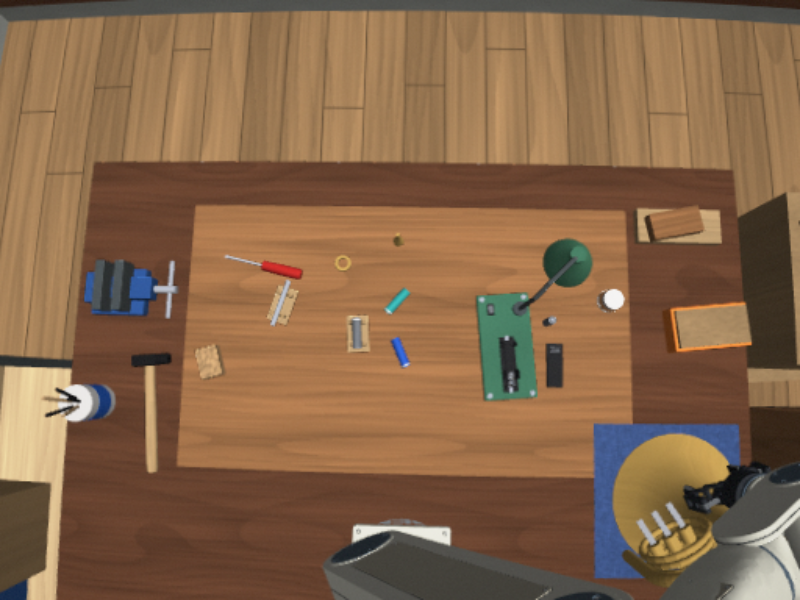

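View pics/side0b.png

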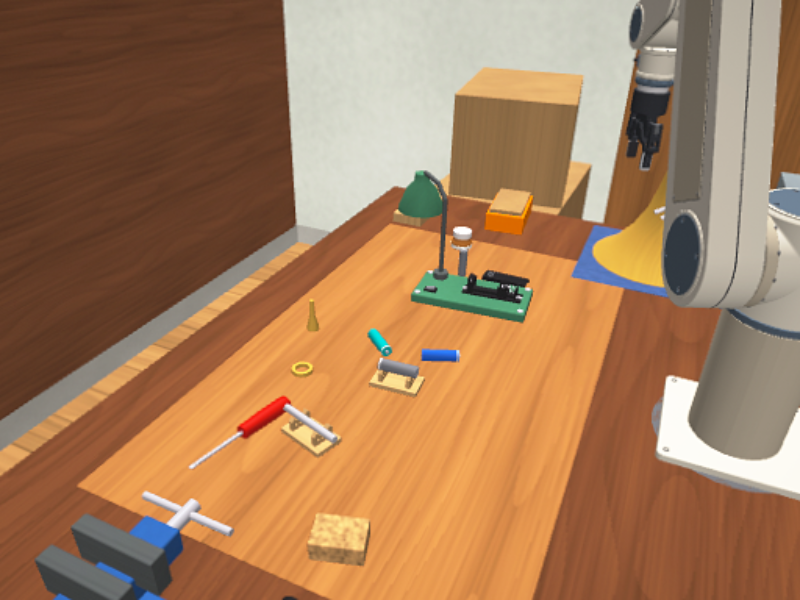

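The top view shows the cell in its rest at about (357,333)/800 and the lamp base at (507,346), with its spring end toward the robot. The blue and teal look-alikes are beside the rest. Next I measure coarsely and look closer with the wrist camera.

```bash
python3 - <<'E'
from h import *
c=load("top0")
s=.64
print("cell",onz(c,357*s,333*s,.034)); 
for q in((479,297),(526,294),(536,397),(486,400)): print("lampcorner",onz(c,q[0]*s,q[1]*s,.02))
p=onz(c,357*s,333*s,.034)
m=np.array(load("top0")["cam_to_world"])
def down(yaw): return (R.from_euler('z',yaw)*R.from_rotvec([np.pi,0,0])).as_rotvec()
w=manip.camera("wrist"); print(np.round(w["mount"],3).tolist(),w["fx"],w["k1"])
manip.move_to([p[0]-.03,p[1],.26],down(0.0)); print(manip.get_joint_positions())
snap("wrist","w1")
L=onz(c,507*s,355*s,.04); print(L)
manip.move_to([L[0]-.03,L[1],.28],down(0)); snap("wrist","w2"); print(manip.get_joint_positions(),manip.get_time())
a=np.hstack([cv2.imread("pics/w1.png"),cv2.imread("pics/w2.png")]);cv2.imwrite("pics/w12.png",cv2.resize(a,(800,300)))
E
```

```text
cell [0.53210776 0.10781298 0.034     ]
lampcorner [ 0.62113627 -0.16847233  0.02      ]
lampcorner [ 0.62997762 -0.27650608  0.02      ]
lampcorner [ 0.39676451 -0.2970621   0.02      ]
lampcorner [ 0.38828991 -0.18483269  0.02      ]
[[0.001, -0.956, -0.293, 0.075], [1.0, 0.001, -0.001, 0.0], [0.001, -0.293, 0.956, -0.149], [0.0, 0.0, 0.0, 1.0]] 336.3059228807045 -0.01684608765664395
[ 1.87302976e-01  2.17368099e-01  1.84111019e+00 -1.42999458e-04
  1.08311960e+00  1.75889032e+00]
[ 0.48879085 -0.22892763  0.04      ]
[-4.84304565e-01  1.93236315e-01  1.82218270e+00  2.50487611e-04
  1.12643088e+00  1.08520891e+00] 4.0917
```

View pics/w12.png

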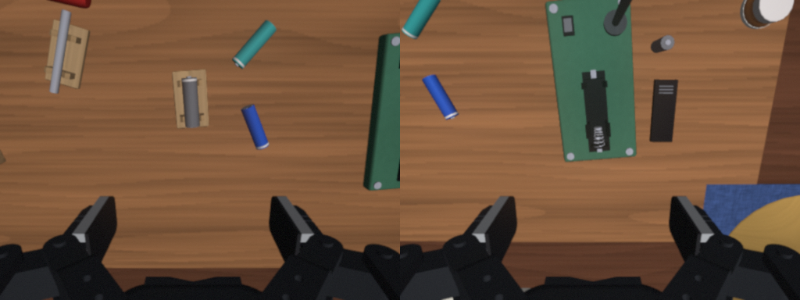

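The button end (white collar) of the cell points to +x, the same way as the lamp's x axis, so no flip is needed. I'll take closer pictures of both.

```bash
cat >> h.py <<'E'
def down(yaw,pitch=0): return (R.from_euler('z',yaw)*R.from_euler('y',pitch)*R.from_rotvec([np.pi,0,0])).as_rotvec()
E
python3 - <<'E'
from h import *
# lamp base from w2 : green mask -> rays on z=.02 plane
c=load("w2"); hsv=cv2.cvtColor(c["image"],cv2.COLOR_RGB2HSV)
m=cv2.inRange(hsv,(65,80,30),(90,255,255)); n,lab,st,ce=cv2.connectedComponentsWithStats(m)
k=1+np.argmax(st[1:,4]); ct=max(cv2.findContours((lab==k).astype(np.uint8),cv2.RETR_EXTERNAL,cv2.CHAIN_APPROX_NONE)[0],key=cv2.contourArea)
print(st[k]); P=np.array([onz(c,*q[0],.02)[:2] for q in ct])
print(cv2.minAreaRect((P*1000).astype(np.float32)))
bay=np.array([.478,-.232])
manip.move_to([bay[0]-.045,bay[1],.17],down(-.08+.15)); snap("wrist","w3")
manip.move_to([.49,.108,.15],down(0)); snap("wrist","w4"); print(manip.get_time())
a=np.hstack([cv2.imread("pics/w3.png")[:300,130:390],cv2.imread("pics/w4.png")[:300,130:390]]);cv2.imwrite("pics/w34.png",cv2.resize(a,(800,int(300*800/520))))
E
```

```text
[  188     0   113   205 14981]
((513.3271484375, -230.3301239013672), (235.08157348632812, 115.57109069824219), 4.927956581115723)
6.0167
```

View pics/w34.png

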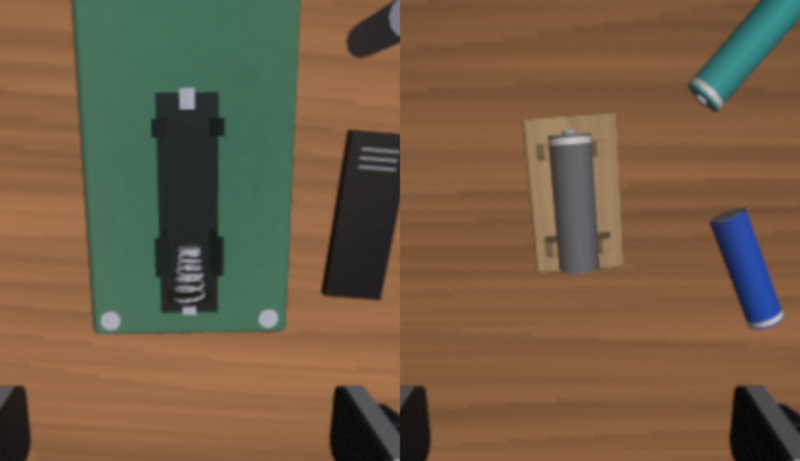

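w3 shows the bay. The far cheeks are at rows 118-136, the near cheeks at rows 235-275, and the base's near corners at (95,332) and (285,330). w4 shows the cell with its button at (570,132) and flat end at (578,270), display scale.

```bash
python3 - <<'E'
from h import *
k=800/520
f=lambda u,v:(u/k+130,v/k)
c=load("w3")
A=onz(c,*f(95,332),.02)[:2];B=onz(c,*f(285,330.5),.02)[:2]
C=onz(c,*f(74,0),.02)[:2];D=onz(c,*f(299.5,0),.02)[:2]
print("near corners",A,B,np.linalg.norm(A-B),"far",C,D)
ang=lambda a,b:np.degrees(np.arctan2(*(b-a)[::-1]))
print("yaw",ang(B,A)-90,ang(A,C),ang(B,D))
yaw=np.radians((ang(A,C)+ang(B,D))/2);ex=np.array([np.cos(yaw),np.sin(yaw)]);ey=np.array([-ex[1],ex[0]])
O=(A+B)/2+.12*ex; print("O",O,np.degrees(yaw))
def lam(u,v,z):
    p=onz(c,*f(u,v),z)[:2]-O; return np.round(1e3*np.array([p@ex,p@ey]),1)
for nm,l in dict(farcheek=[(152,118),(152,136),(224,118),(224,136)],nearcheek=[(155,236),(155,275),(223,236),(223,275)]).items():
    print(nm,[lam(*q,.05) for q in l])
print("tag",[lam(*q,.0549) for q in((180,88),(195,88),(195,109),(180,109))])
print("wall top",lam(187,92,.0549),"spring far end",lam(188,247,.0406+.005),"bracket",lam(190,307,.047))
c=load("w4"); g=lambda u,v:((u-400)/k+130,v/k)
hsv=cv2.cvtColor(c["image"],cv2.COLOR_RGB2HSV)
bx=[onz(c,*g(*q),.034) for q in((570,131),(550,140),(592,140),(557,268),(600,268))]
print(np.round(bx,4)); b=(bx[3]+bx[4])/2; t=(bx[1]+bx[2])/2; print("yaw cell",ang(b[:2],t[:2]))
E
```

```text
near corners [ 0.39053181 -0.18250466] [ 0.39988308 -0.29962623] 0.11749428887799758 far [ 0.57347172 -0.16714206] [ 0.58177144 -0.28354434]
yaw 4.56495064641976 4.800219132558749 5.052738289400921
O [ 0.51476413 -0.23076016] 4.926478710979835
farcheek [array([ 4.2, 18.2]), array([-4.3, 18.4]), array([  3.7, -17.3]), array([ -4.8, -17.4])]
nearcheek [array([-54.7,  18.4]), array([-75.9,  19. ]), array([-55.2, -17.4]), array([-76.4, -17.6])]
tag [array([17.4,  4.2]), array([17.3, -3. ]), array([ 7.8, -2.9]), array([7.9, 4.3])]
wall top [15.6  0.9] spring far end [-61.7   1. ] bracket [-95.3   0.3]
[[0.569  0.112  0.034 ]
 [0.5647 0.1218 0.034 ]
 [0.5647 0.1012 0.034 ]
 [0.4999 0.1192 0.034 ]
 [0.5    0.0965 0.034 ]]
yaw cell 3.2419246064567475
```

The bay's shift is close to 0: the cheeks match nominal within 1 mm. The cell centre is (.534,.110) with a yaw of 3.2°. Now I grasp and lift.

```bash
cat >> h.py <<'E'
YAW=np.radians(4.9); EX=np.array([np.cos(YAW),np.sin(YAW)]); EY=np.array([-EX[1],EX[0]])
O=np.array([.5146,-.2306])+.0004*EY
G=.008   # TCP height above the cell axis, along the tool
def pose(fx,fz,a,dx=0,dy=0,off=0.035):
    """TCP pose that puts the flat end at lamp x fx, z fz (mm), slope a deg"""
    a=np.radians(a); x=fx/1e3+off*np.cos(a)-G*np.sin(a)+dx; z=fz/1e3+off*np.sin(a)+G*np.cos(a)
    p=O+x*EX+dy*EY
    return [p[0],p[1],z],down(YAW,-a)
def F():
    f=np.array(manip.get_contact_force()); return np.round([f[:2]@EX,f[:2]@EY,f[2]],2)
E
python3 - <<'E'
from h import *
print(R.from_rotvec(down(0,-.3)).as_matrix().round(2))
y=np.radians(3.2)
manip.command_gripper(.05)
manip.move_to([.534,.110,.09],down(y)); 
manip.servo_line([.534,.110,.034+G],rate=.1); print(F())
manip.command_gripper(.0,40); print(manip.get_width(),manip.get_grip_force(),F())
manip.servo_line([.534,.110,.12],rate=.1); print(F(),manip.get_width(),manip.get_time())
for q in [(-50,85,20),(-57,50,20),(-68,43,20),(-73,40.6,0)]:
    print(q,manip.solve_ik(*pose(*q)))
manip.move_to(*pose(-50,85,20)); print(F(),manip.get_time())
a=snap("side","s1")["image"]; b=snap("wrist","w5")["image"]
u=proj(load("s1"),manip.get_position()).astype(int); print(u)
x0,y0=max(0,u[0]-80),max(0,u[1]-50)
cr=cv2.resize(a[y0:y0+120,x0:x0+160],(512,384),interpolation=cv2.INTER_CUBIC)
cv2.imwrite("pics/sw.png",cv2.resize(np.hstack([cr,b])[:,:,::-1],(800,300)))
E
```

```text
[[ 0.96  0.    0.3 ]
 [-0.   -1.    0.  ]
 [ 0.3  -0.   -0.96]]
[0.23 0.09 0.73]
-0.0002245338161807211 0.0 [ 0.03 -1.34 -0.25]
[ 0.31 -0.45 -0.72] 4.538097933145694e-05 8.9583
(-50, 85, 20) [-0.57883374  0.41902155  2.07805234  0.5431079   0.42030245  0.43268896]
(-57, 50, 20) [-0.5883624   0.48565209  2.10007846  0.67101543  0.35037956  0.28629205]
(-68, 43, 20) [-0.60381439  0.49312366  2.119927    0.72416026  0.33455483  0.21582312]
(-73, 40.6, 0) [-0.47780319  0.56226803  1.93229609  0.          0.64702852  1.007472  ]
[ 0.23  0.33 -0.11] 10.2667
[309 164]
```

View pics/sw.png

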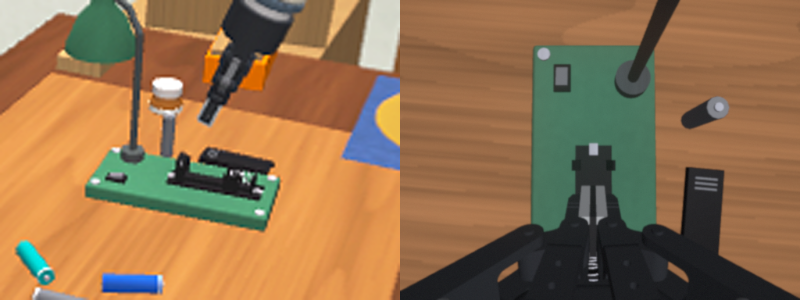

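The grip closed on nothing and the cell is still at the rest, so I look again.

```bash
python3 - <<'E'
from h import *
manip.move_to([.49,.108,.15],down(0)); manip.command_gripper(.05); b=snap("wrist","w6")["image"]; a=snap("side","s2")["image"]
print(manip.get_time(),proj(load("s2"),[.534,.11,.034]),proj(load("w6"),[.534,.11,.034]))
cr=cv2.resize(a[200:280,200:307],(512,384),interpolation=cv2.INTER_CUBIC)
cv2.imwrite("pics/sw2.png",cv2.resize(np.hstack([cr,b])[:,:,::-1],(800,300)))
E
```

```text
12.3 [253.96750576 235.48430538] [243.74898676 131.31660432]
```

View pics/sw2.png

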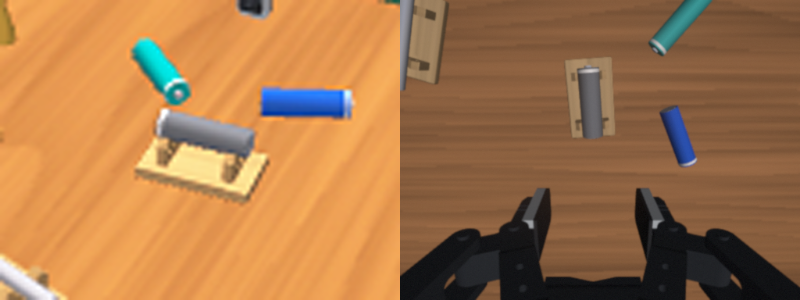

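```bash
python3 - <<'E'
from h import *
print(manip.get_position(),manip.get_ee_rot(),down(0),manip.get_width())
M=np.linalg.inv(load("w6")["mount"]); c=load("w6")
for z in (-.02,-.01,0,.01,.022):
  for y in(-.025,.025):
    p=M[:3,:3]@[0,y,z]+M[:3,3]; print(z,y,c["fx"]*p[0]/p[2]+c["cx"],c["fy"]*p[1]/p[2]+c["cy"])
b=c["image"]; cv2.imwrite("pics/f.png",cv2.resize(b[200:384,100:400][:,:,::-1],(800,490)))
E
```

```text
[0.49003682 0.1079391  0.14999931] [-3.14157889e+00  1.64346968e-04 -8.88223681e-05] [3.14159265 0.         0.        ] 0.050251749606305886
-0.02 -0.025 188.47935416744096 271.9006357097172
-0.02 0.025 304.23909779260663 271.9900383824649
-0.01 -0.025 192.07822968508003 260.6012501139759
-0.01 0.025 300.690346681335 260.6839071637127
0 -0.025 195.2585442268969 250.61601996427981
0 0.025 297.55436906106553 250.69285020814877
0.01 -0.025 198.08930492792987 241.72828363289761
0.01 0.025 294.7631053978853 241.8000334812124
0.022 -0.025 201.10092978268034 232.2726883124271
0.022 0.025 291.79353553750406 232.33914274754517
```

View pics/f.png

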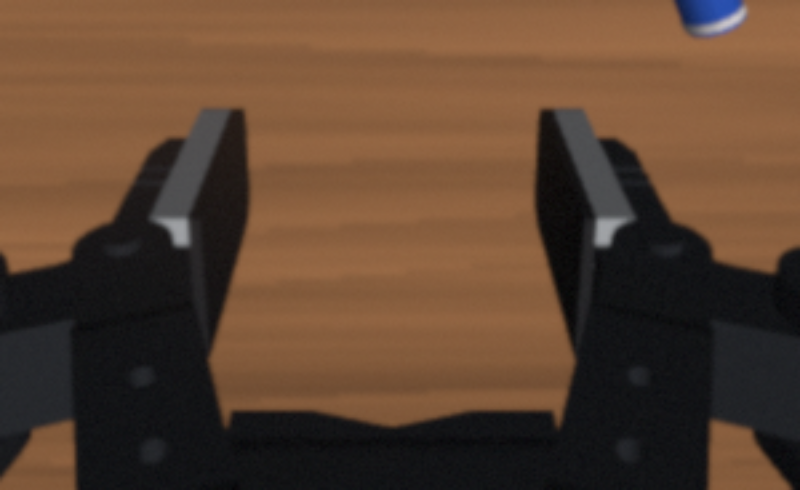

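The wrist view shows that the real pad tips lie about 20 to 25 mm further back than stated. That explains the closure just above the cell. I'll feel for the rest's board (z = 10 mm) with the tips to calibrate.

```bash
python3 - <<'E'
from h import *
y=np.radians(3.2)
manip.command_gripper(.04)
manip.move_to([.534,.110,.06],down(y)); manip.servo_line([.534,.110,.040],rate=.06); f0=F(); print(f0)
z=.040
while z>-.012:
    z-=.002; manip.servo_line([.534,.110,z],rate=.04); d=F()-f0
    if np.abs(d).max()>2: break
print("stop z",z,manip.get_position(),d,manip.get_time())
E
```

```text
[ 0.21  0.98 -0.25]
stop z 0.0019999999999999792 [0.53428582 0.11005956 0.00291825] [-3.94 -1.21 11.82] 18.275
```

The board stops the tips at TCP z of 3 mm, so the tips are 7 mm behind the TCP. I re-grasp with the TCP 17 mm below the axis.

```bash
sed -i 's/^G=.*/G=-.017/' h.py; python3 - <<'E'
from h import *
manip.servo_line([.534,.110,.034+G],rate=.08); print(F())
manip.command_gripper(.0,50); print(manip.get_width(),manip.get_grip_force(),F())
if manip.get_width()>.018:
    manip.servo_line([.534,.110,.105],rate=.15); print(F(),manip.get_width())
    for q in [(-55,85,20),(-57,50,20),(-68,43,20),(-73,40.6,0)]: print(q,manip.solve_ik(*pose(*q)) is not None)
    manip.move_to(*pose(-55,80,20)); print(F(),manip.get_width(),manip.get_position(),pose(-55,80,20)[0])
a=snap("side","s3")["image"]; b=snap("wrist","w7")["image"]; print(manip.get_time())
u=proj(load("s3"),manip.get_position()).astype(int)
x0,y0=u[0]-50,u[1]-30
cr=cv2.resize(a[y0:y0+75,x0:x0+100],(512,384),interpolation=cv2.INTER_CUBIC)
cv2.imwrite("pics/sw3.png",cv2.resize(np.hstack([cr,b])[:,:,::-1],(800,300)))
E
```

```text
[ 0.43 -0.57  0.08]
0.019628835791109835 48.630056977272034 [-1.59  2.14  4.52]
[-0.61  0.13 -1.18] 0.01946180279646763
(-55, 85, 20) True
(-57, 50, 20) True
(-68, 43, 20) True
(-73, 40.6, 0) True
[ 0.04  0.5  -0.61] 0.01955749619510535 [ 0.49838515 -0.23101867  0.075581  ] [np.float64(0.49832897596781844), np.float64(-0.23159345158039812), np.float64(0.07599593046303796)]
21.0583
```

View pics/sw3.png

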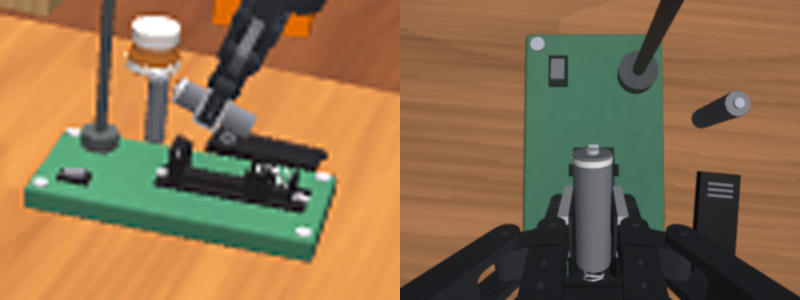

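```bash
python3 - <<'E'
from h import *
c=load("w7"); a=np.radians(20)
def W(x,z,y=0): p=O+(x*EX+y*EY)/1e3; return np.array([*p,z/1e3])
nub=np.array([-55+70*np.cos(a),80+70*np.sin(a)]); col=np.array([-55+68*np.cos(a),80+68*np.sin(a)]); n=10.6*np.array([-np.sin(a),np.cos(a)])
print("nub",proj(c,W(*nub)),"col top",proj(c,W(*(col+n))),"col sides",proj(c,W(*col,10.6)),proj(c,W(*col,-10.6)))
print("flat top rim",proj(c,W(*(np.array([-55,80])+n))))
b=c["image"][170:384,190:310]; cv2.imwrite("pics/z.png",cv2.resize(b[:,:,::-1],(336,600),interpolation=cv2.INTER_CUBIC))
s=load("s3"); print("side nub,flat",proj(s,W(*nub)),proj(s,W(-55,80)))
E
```

```text
nub [248.22204479 193.99437403] col top [248.29009034 207.36796847] col sides [222.35549913 198.60449797] [274.06632591 198.6939058 ]
flat top rim [247.85897787 352.65926854]
side nub,flat [300.18377945 162.73074266] [319.50766385 172.82740501]
```

View pics/z.png

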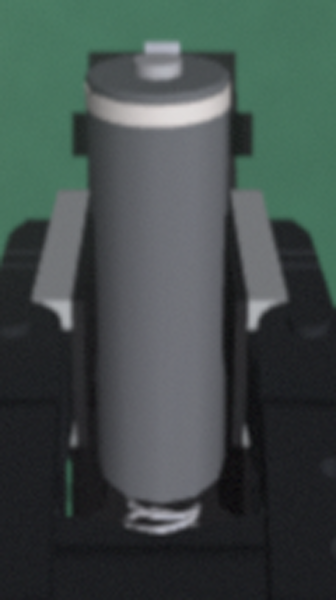

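The grip is good: button, collar and flat are within about 2 mm of expected. Next is the guarded entry and press.

```bash
cat >> h.py <<'E'
def go(wps,f0,lim,step=2.,rate=.05,cond=None):
    """guarded path through (fx,fz,slope) way-points"""
    w0=np.array(wps[0],float); m=0
    for w in wps[1:]:
        w=np.array(w,float); n=max(1,int(np.ceil(np.abs(w-w0).max()/step)))
        for i in range(1,n+1):
            q=w0+(w-w0)*i/n; manip.servo_line(*pose(*q),rate=rate); d=F()-f0
            if np.linalg.norm(d)>lim or (cond and cond(d)): print("stop",q.round(2),d); return q
        print(w,d); w0=w
    return w0
E
python3 - <<'E'
from h import *
for q in [(-57,50,22),(-70,43,22)]:
    s=manip.solve_ik(*pose(*q)); print(q,None if s is None else s.round(2))
manip.servo_line(*pose(-57,60,22),rate=.08); f0=F(); print(f0)
q=go([(-57,60,22),(-57,47,22),(-60,44,22)],f0,5)
go([q,(-71,43.,22)],f0,9,step=1,cond=lambda d:d[0]>4.2)
manip.hold(.1); print(F()-f0,manip.get_time(),manip.get_width()); np.save("f0.npy",f0)
E
```

```text
(-57, 50, 22) [-0.59  0.54  2.11  0.91  0.3   0.05]
(-70, 43, 22) [-0.61  0.55  2.13  0.99  0.29 -0.05]
[-0.04 -0.42  0.32]
[-57.  47.  22.] [ 0.51  1.02 -0.86]
[-60.  44.  22.] [ 0.92  0.96 -1.34]
stop [-71.  43.  22.] [5.18 0.92 3.  ]
[4.89 0.44 2.61] 26.5417 0.01940008074456285
```

The spring is engaged at 4.9 N with the cell sloping, so step 2 is met. Now I press on to about 7 N and roll down.

```bash
python3 - <<'E'
from h import *
f0=np.load("f0.npy")
q=go([(-71,43,22),(-73.5,43.5,22)],f0,11,step=1,cond=lambda d:d[0]>7.6)
q=go([q,(-74.5,43,17),(-75.3,42.5,12)],f0,11,step=1.,rate=.05,cond=lambda d:d[0]>8)
print(manip.get_time(),manip.get_width(),q); np.save("q.npy",q)
E
```

```text
[-73.5  43.5  22. ] [6.8  1.   0.61]
[-74.5  43.   17. ] [6.78 0.25 2.17]
[-75.3  42.5  12. ] [ 7.57 -0.11  1.72]
29.7917 0.019571583276582417 [-75.3  42.5  12. ]
```

```bash
python3 - <<'E'
from h import *
f0=np.load("f0.npy"); q=np.load("q.npy")
q=go([q,(-75.8,42,7),(-76,41.6,3),(-76,41.2,0)],f0,12,step=1.,rate=.05,cond=lambda d:d[0]>8.3 or abs(d[2])>7)
print(manip.get_time(),manip.get_width(),q,F()-f0); np.save("q.npy",q)
E
```

```text
[-75.8  42.    7. ] [6.93 0.36 1.61]
[-76.   41.6   3. ] [6.29 1.05 1.26]
[-76.   41.2   0. ] [6.17 1.15 0.6 ]
32.7917 0.01967394900402449 [-76.   41.2   0. ] [6.17 1.15 0.6 ]
```

```bash
python3 - <<'E'
from h import *
f0=np.load("f0.npy"); q=np.load("q.npy")
for i in range(14):
    q=q+[.7,0,0]; manip.servo_line(*pose(*q),rate=.04); d=F()-f0; print(q[0].round(1),d)
    if d[0]<1.2 or abs(d[2])>6: break
for i in range(5):
    if d[2]>2: break
    q=q-[0,.4,0]; manip.servo_line(*pose(*q),rate=.04); d=F()-f0; print(q[1].round(1),d)
np.save("q.npy",q); print(manip.get_time())
a=snap("side","s4")["image"]; b=snap("wrist","w8")["image"]
u=proj(load("s4"),[*O,.04]).astype(int)
cr=cv2.resize(a[u[1]-40:u[1]+35,u[0]-50:u[0]+50],(512,384),interpolation=cv2.INTER_CUBIC)
cv2.imwrite("pics/sw4.png",cv2.resize(np.hstack([cr,b])[:,:,::-1],(800,300)))
E
```

```text
-75.3 [6.14 0.09 0.34]
-74.6 [ 6.72 -0.11  1.47]
-73.9 [5.93 0.09 0.29]
-73.2 [ 6.43 -0.24  0.5 ]
-72.5 [ 5.11 -0.04 -0.07]
-71.8 [ 4.88 -0.77 -0.06]
-71.1 [ 4.84 -1.13 -0.41]
-70.4 [ 4.08 -1.1  -1.68]
-69.7 [ 4.33 -0.87 -0.74]
-69.0 [ 3.59 -1.3  -0.37]
-68.3 [ 2.73  0.27 -1.84]
-67.6 [ 2.55  0.13 -1.66]
-66.9 [ 2.4   0.09 -1.25]
-66.2 [ 1.08  1.2  -1.73]
40.8 [-0.27  0.29  0.86]
40.4 [-2.02  0.74  5.69]
36.7917
```

View pics/sw4.png

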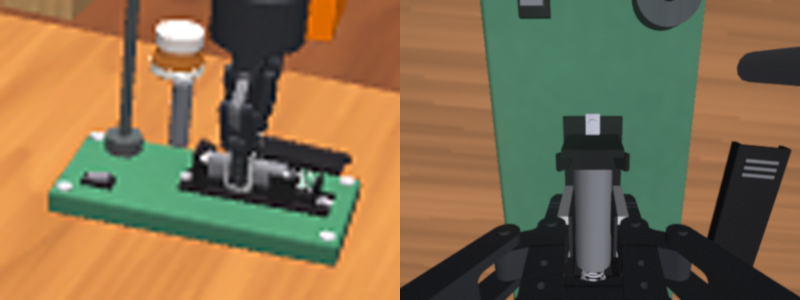

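The white collar is hidden under the lip and the cell lies level along the bay. Now I release and withdraw.

```bash
python3 - <<'E'
from h import *
f0=np.load("f0.npy")
manip.command_gripper(.034,20); print(manip.get_width(),F())
p=np.array(manip.get_position()); manip.servo_line(p+[0,0,.03],rate=.06); print(F())
manip.servo_line(p+[-.02,0,.15],rate=.15); print(F(),manip.get_time())
b=snap("wrist","w9")
def W(x,y,z): return np.array([*(O+(x*EX+y*EY)/1e3),z/1e3])
for P in[(-65,0,51.2),(-1,0,54.9),(-65,10.6,40.6),(-1,10.6,40.6)]: print(P,proj(b,W(*P)))
u=proj(b,W(-30,0,40)).astype(int); y0=max(0,u[1]-100)
cv2.imwrite("pics/e.png",cv2.resize(b["image"][y0:y0+200,u[0]-80:u[0]+80][:,:,::-1],(480,600),interpolation=cv2.INTER_CUBIC)); print(u,y0)
E
```

```text
0.03424082998478943 [-0.22 -0.12 -0.23]
[-0.51  0.67 -0.35]
[-0.41  0.07 -0.44] 38.7917
(-65, 0, 51.2) [249.00535075 198.81120205]
(-1, 0, 54.9) [249.25285568 122.27939551]
(-65, 10.6, 40.6) [236.82805753 195.0044779 ]
(-1, 10.6, 40.6) [236.21470092 120.60316344]
[249 155] 55
```

View pics/e.png

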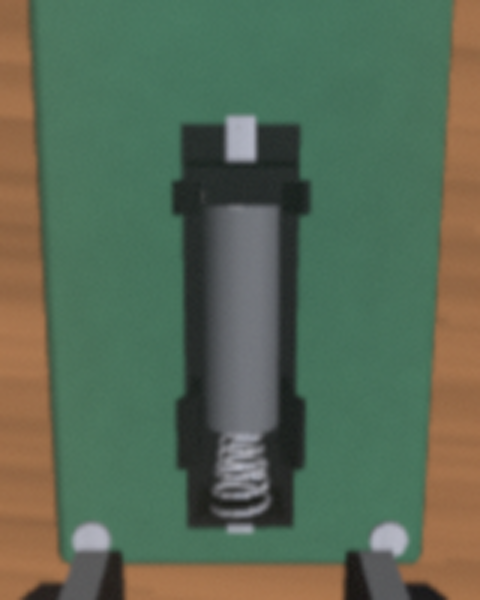

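The flat end is at row 199 (199 expected), centred, with the button end hidden under the lip, so the cell is home.

```bash
python3 -c "
from rig import manip
print(manip.sign_off(),manip.get_time())"
```

```text
the job is handed in; nothing more can be done
the job is handed in; nothing more can be done
```

The cell lies home in the bay under the lip, released and held by the spring as far as the last picture shows, and the job was handed in at about 39 s of the 54 s; no verdict was shown.

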